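# Level the sprung tilting stage under load

## Task

Stand the spirit level on the tilting stage, between the two brass rails and with its red pad at the knob end, and turn the black wing knob until the bubble is centred between the black lines while the level is pressed down. The stage floats on a spring until it is loaded, so the bubble counts only while your fingers press the level down firmly but gently (about 10 N; the red pad is the place for it) and the stage is fully down on its foot. Finish like that, still pressing on the level with the bubble centred: do not let go; do not shove the other things on the bench about.

Things in the scene. Friction and masses are not known exactly. Their poses are not given: they have to be found in the camera images.
- level: spirit level, loose, 120 x 26 x 38 mm (its x, y, z), 0.2 to 0.3 kg, aluminium with black end blocks and a yellow-green vial along the middle of its top; origin at the centre of its underside, z up, x along its length; the red pad is at its -x end; its flat sides (y) can be gripped along the whole length up to 34 mm high
- level_pad (a point): centre of the top of the level's red pad (26 x 24 mm), 46 mm from the level's origin along -x and 38 mm above its underside; same axes as the level
- bubble (a joint): the pale bubble of the level (12 mm long) as an angle in rad: 0 = centred between the two black rings (18 mm apart), positive = toward the red pad, that is the pad end is high; it moves 0.3 mm per 0.001 rad, stops at +-0.085 and settles in about 0.5 s; it is true for the tilt of the level along its length
- stage: base of the tilting stage, fixed to the bench, grey, 270 x 100 x 10 mm, reaching from 165 mm on the -x side to 105 mm on the +x side of its origin, which lies on the bench; the wing knob's upright axis is at x = -128 mm, the pivot of the plate (parallel to y) at x = +85 mm, 32 mm high
- plate: aluminium plate of the stage, 165 x 80 x 8 mm, tilting about the pivot; origin on the pivot axis (at the plate's underside), it reaches from x = -155 mm (knob end) to x = +10 mm, its top at z = 8 mm; two brass guide rails, 100 x 3 x 3 mm, stand on it along x with a 36 mm gap between them. Unloaded or with only the level on it, a spring holds its knob end 0.030 rad higher than when it sits on its foot; pressing the pad with about 6 to 7 N brings it fully down (4 mm at the pad)
- lay (a point): the point on the plate's top, midway between the rails, over which the level's origin belongs; x of this frame points from the knob end to the pivot end, so the level's x must point the same way; z is normal to the plate
- plate_lift (a joint): how far the spring lifts the plate off its foot, rad: 0 = fully pressed down, 0.030 = floating up
- foot_knob (a joint): angle of the wing knob, 0 to 4.0 rad, growing clockwise seen from above; it stays where it is left (0.2 N m of friction). Each rad clockwise raises the knob end of the plate by 0.032 rad. The angle at which the stage is level differs from time to time (about 1.8 to 3.0): read it from the bubble
- knob_grip (a point): on the knob's axis, at the height to grip (81 mm above the bench). The wing is a black bar 46 mm long (this frame's x), 12 mm thick (y) and 28 mm high (65 to 93 mm above the bench), and turns with the knob; a white mark on its top lies toward +x
- puck: bystander: cream resin disc, 30 mm across and 20 mm high, origin under its centre. It stands beside the tall tester, an obstacle for the arm: its black dial box overhangs the bench above 0.55 m, its front 0.44 m ahead of the robot, from 0.20 m right to 0.02 m left of straight ahead; below it a hand ring with spokes, 0.28 m up, begins 0.47 m ahead. Swing past in front of it with the tool drawn in
- block_square: bystander: square steel block 50 x 50 x 10 mm, origin under its centre
- block_round_3: bystander: round steel block 50 mm across and 15 mm high, origin under its centre

How it is judged (in metres and radians):
On the way:
1. the level stands on the plate between the rails, its pad at the knob end (contact force between level and plate above 1 N and x of level in the frame of lay between -0.02 and 0.02 m and y of level in the frame of lay between -0.008 and 0.008 m and x of level_pad in the frame of lay below -0.02 m and angle between the z axis of level and the z axis of lay, either way round below 0.02 rad), for 0.2 s.
At the end, for the whole second after the job is handed in: Fingers press the level (over 3 N), nothing else of the plate; level flat between the rails, within 20 mm along and 8 mm across of its place, pad to the knob; plate within 0.004 rad of its foot and level to 0.015 rad; bubble within 0.009 rad (2.7 mm) of centre (x of level in the frame of lay between -0.02 and 0.02 m and y of level in the frame of lay between -0.008 and 0.008 m and x of level_pad in the frame of lay below -0.02 m and angle between the z axis of level and the z axis of lay, either way round below 0.02 rad and contact force between the fingers and level above 3 N and contact force between each of the arm, the fingers and plate below 0.5 N and contact force between level and plate above 5 N and value of joint plate_lift below 0.004 rad and value of joint bubble between -0.009 and 0.009 rad and angle between plate's own z axis and vertical below 0.015 rad); the arm keeps its last pose, push and grip.
It fails at once if the level is pressed on the plate with more than 40 N (contact force between level and plate above 40 N).
It fails at once if a bystander (puck, square block or round block) is shoved more than 30 mm (distance of any of puck, block_square, block_round_3 from where it was at the start of the episode above 0.03 m).
It also fails if it takes over 72 s, if anything falls off the work surface, if the arm or the gripper's body presses on something with over 40 N, if the wrist force passes 120 N, or if a joint passes its speed limit or range.

## Robot

A 6-joint arm with a two-finger parallel gripper is mounted at the origin on a cart in front of the work surface, level with it; the furniture and walls round the work are solid. World frame = base frame: x ahead of the robot, y to its left, z up, the work surface at z = 0. Lengths are in mm, angles in rad, forces in N, time in s.
With the tool pointing down it reaches from about 300 to 775 mm from the base axis. Payload 14.6 kg.
Tool frame: the origin (TCP) lies on the centre line of the jaws, within the pads' length; the fingertips stand 25 mm ahead of it and the grasp point (between the pads) lies 6 mm ahead of it; x points along the fingers, y is the direction in which the jaws open and shut, and the axes are right-handed (so a half turn about x gives the same grasp; the last joint's range is limited). The gripper opens to 85 mm and grips with 20 to 120 N. Pads are 22 mm wide; open, the fingers measure 114 mm over their backs; the gripper's body (76 mm by 85 mm) begins 54 mm behind the grasp point. The pads swing forward as they close: fully open they stand 13 mm farther back than shut.
Start: joints at [1.276, 0.3, 1.521, -0, 1.321, -0.067], TCP at [124.207, 535.782, 256.281] pointing down, gripper open.
Joint ranges: [-3.03, 3.03], [-0.79, 2.21], [0.23, 2.52], [-1.04, 4.18], [0, 3.07], [-2.55, 2.55]. Speed limits (rad/s): [2.22, 2.22, 2.57, 3.14, 3.14, 3.14].

## Interface

Orientations are given as a rotation vector (axis times angle).
In Python, from cell import env, eyes gives the robot as it stands. The module is installed in compiled form; this text tells all that it offers.
- The arm moves only by the tool servo_tool, never from a script. Its argument "increments" is a list of rows, each an object with "dp": the shift along the tool's x, y, z each as a share of 300 mm, from -1 to 1, a list of three; "angular": the turn, a rotation vector about the tool's x, y, z each as a share of 90 degrees, from -1 to 1, a list of three; "grip": the finger opening in mm, from 0 to 85.4. In form: [{"dp": [x, y, z], "angular": [wx, wy, wz], "grip": grip}, ...]. A call has 1 to 5 rows; each row is the pose to reach, as a shift and turn from the pose commanded when the call began, along the tool's axes at that moment; what a row does not reach only later rows make up. A row lasts 1/12 s, in which the tool goes at most 41.7 mm and 7.16 degrees, less where a joint would pass 70% of its speed; a pose out of reach is approached as far as the arm can. A call with a number of a shift or a turn outside -1 to 1 is refused whole. A call with a gripper value outside its range is refused whole. The fingers move at their own pace and stop on an object; the grip force is fixed at half the most. Time passes only in rows, so rows that repeat a pose let the fingers close. It gives the time, the measured TCP pose, the force and the opening at its end, in the units of the state.
- env.get_state(): the state, without advancing time (a new reading comes with each control period).
- eyes.camera(name): name is "scene" or "top"; returns (picture, depth): 400x640x3 uint8, red, green, blue; 400x640 float32, mm along the optical axis (not along the pixel's ray), 0 where there is no reading.
- eyes.calibration(name): a dict with "fx", "fy", "cx", "cy" (pixels), "R" (3x3) and "t" (3): a world point X has camera coordinates R X + t. Camera axes: x right, y down, z forward; pixel columns grow to the right and rows downward; lengths in mm; the calibration is good to about 2 mm. A picture is of the moment at which its call begins. calibration takes no time and is no camera call.
- env.close_job(): hands the job in, once; it reports no verdict.
Trained networks look in the newest picture that a camera, given by its name, has taken for a name from the list of things; names that differ only in an ending like _2 or _b are one class to them, and where a whole thing is asked for, a point or a joint stands for the part that bears it (a point fixed in the world has none). Each returns a list of dicts, best first, with "confidence" (0 to 1); they miss things now and then, are a little off and sometimes report something else, mostly with a low value. They report only what shows in the picture. A call takes as long as a camera call.
- eyes.outline_of(camera, name): "pixels" (400x640 bool, what is visible of it) and "rect" ([left, top, right, bottom] in pixels, round what is visible of it).
The state is a dict: "t": time; "joints": joint angles; "joint_velocities": joint speeds; "joint_torque": joint torques, N m; "tool_pos": TCP position; "orientation": TCP orientation; "wrist_force": force on the tool from outside, world axes, zero at the start; "ft_torque": the same for the moment, N m; "opening": opening from 0.0 (shut) to 1.0 (fully open).
Only numpy, scipy, OpenCV 4.12 (cv2) and the standard library are available. Lean on these libraries where they do the work, as an engineer would, in place of code of your own. Each camera call takes 0.05 s, during which the arm holds its last target.

## Working session

There is one attempt and no reset: what is moved stays moved. The work goes in short steps, Python scripts to look and compute and a tool call to move; the robot and the scene stay as the last step left them, time stands still between calls to the robot, and variables do not carry over. Pictures are saved under pics/ and viewed, and the job is handed in when it is done.

Besides the shell and the picture viewer there is one more tool, called after ">>>" in YAML: its name, and indented under it one key for each argument. servo_tool: Moves the arm, as the interface text tells. Its arguments: {"type":"object","properties":{"increments":{"type":"array","items":{"type":"object","properties":{"dp":{"type":"array","items":{"type":"number","minimum":-1,"maximum":1}},"angular":{"type":"array","items":{"type":"number","minimum":-1,"maximum":1}},"grip":{"type":"number"}}}}},"required":["increments"]}

```bash
mkdir -p pics; python3 - <<'E'
from cell import env, eyes
import cv2,numpy as np
print(env.get_state())
for c in ("scene","top"):
    im,d=eyes.camera(c); cv2.imwrite(f"pics/{c}0.png",im[:,:,::-1]); np.savez(f"{c}0.npz",im=im,d=d)
    k=eyes.calibration(c); print(c,k)
E
```

```text
{'t': 0.0, 'joints': array([ 1.27640410e+00,  3.00458980e-01,  1.52160091e+00,  2.02581768e-05,
        1.32071552e+00, -6.65900094e-02]), 'joint_velocities': array([-0.00234328, -0.00015856,  0.00108529,  0.00033169, -0.00021622,
       -0.00087558]), 'joint_torque': array([ 1.63106182e-03, -5.43506134e+01, -3.61790121e+01, -5.35469098e-05,
        4.04637991e-03, -2.17271726e-06]), 'tool_pos': array([124.14109159, 535.58592931, 255.71956383]), 'orientation': array([ 0.17794247,  1.56361834, -0.17976792]), 'wrist_force': array([-0.97438104,  0.08863139, -0.79753952]), 'ft_torque': array([-0.00165161, -0.03989157,  0.00468516]), 'opening': 1.0049479527374883}
scene {'fx': 416.20556139294973, 'fy': 416.20556139294973, 'cx': 321.2896981417857, 'cy': 199.5537771412282, 'R': array([[-0.98798278, -0.15428128, -0.00934433],
       [-0.12488039,  0.83240673, -0.53991103],
       [ 0.09107645, -0.53225587, -0.84167022]]), 't': array([ 531.63543569,   23.87934261, 1037.35248971])}
top {'fx': 457.6778145378072, 'fy': 457.6778145378072, 'cx': 324.72904773163214, 'cy': 197.0073704350066, 'R': array([[-0.04377582, -0.9990195 , -0.00661158],
       [-0.9725024 ,  0.04412726, -0.22867414],
       [ 0.22874168, -0.00358062, -0.97348057]]), 't': array([  34.50793868,  527.75202969, 1338.33131865])}
```

View pics/scene0.png

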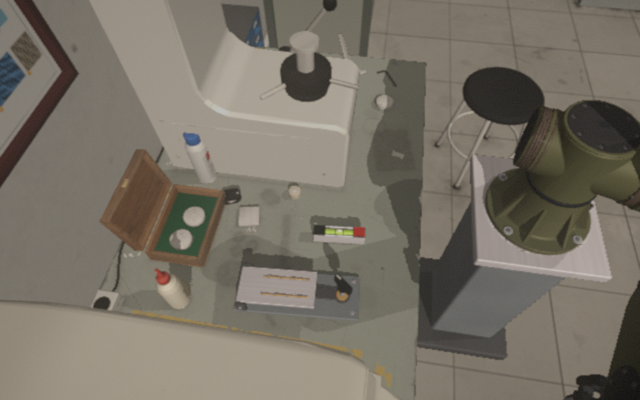

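View pics/top0.png

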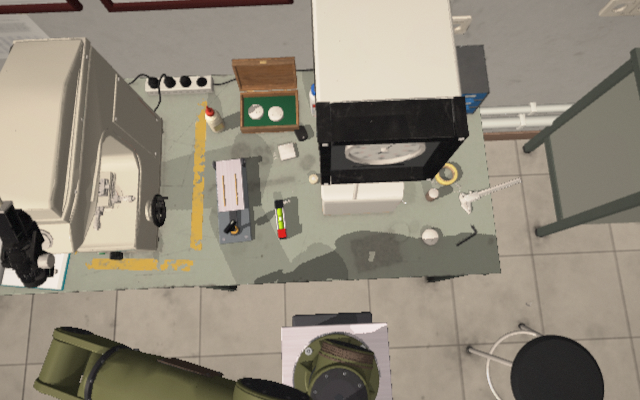

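The level lies at about (280,218) in the top view with its red pad toward the robot. The stage is at about (230,200) with its knob at (234,227), also toward the robot. Next I'll turn these into world positions.

```bash
cat > h.py <<'E'
import numpy as np,cv2
from cell import env,eyes
from scipy.spatial.transform import Rotation as Ro
K={c:eyes.calibration(c) for c in("scene","top")}
def proj(c,X):
    k=K[c];p=np.atleast_2d(X)@k["R"].T+k["t"];return np.c_[k["fx"]*p[:,0]/p[:,2]+k["cx"],k["fy"]*p[:,1]/p[:,2]+k["cy"]]
def back(c,uv,d):
    k=K[c];uv=np.atleast_2d(uv);p=np.c_[(uv[:,0]-k["cx"])/k["fx"],(uv[:,1]-k["cy"])/k["fy"],np.ones(len(uv))]*np.reshape(d,(-1,1))
    return (p-k["t"])@k["R"]
def atz(c,uv,z):
    k=K[c];uv=np.atleast_2d(uv);r=np.c_[(uv[:,0]-k["cx"])/k["fx"],(uv[:,1]-k["cy"])/k["fy"],np.ones(len(uv))]@k["R"]
    o=-k["R"].T@k["t"];return o+r*((z-o[2])/r[:,2])[:,None]
def pts(c,m,d):
    v,u=np.nonzero(m&(d>0));return back(c,np.c_[u,v],d[v,u])
def crop(c,im,box,s,name):
    x0,y0,x1,y1=box;o=cv2.resize(im[y0:y1,x0:x1,::-1],None,fx=s,fy=s,interpolation=cv2.INTER_CUBIC);cv2.imwrite("pics/"+name,o)
def st():
    s=env.get_state();print("t",round(s["t"],2),"p",np.round(s["tool_pos"],1),"F",np.round(s["wrist_force"],1),"T",np.round(s["ft_torque"],2),"op",round(s["opening"],3),"R",np.round(Ro.from_rotvec(s["orientation"]).as_matrix(),3).tolist(),"q",np.round(s["joints"],2));return s
E
python3 - <<'E'
from h import *
for c in("scene","top"):
    z=np.load(f"{c}0.npz");im,d=z["im"],z["d"]
    for n in("level","plate","knob_grip","puck","block_square","block_round_3"):
        r=eyes.outline_of(c,n)
        for o in r[:2]:
            p=pts(c,o["pixels"],d)
            if len(p)<5: print(c,n,len(p));continue
            hi=p[:,2]>np.percentile(p[:,2],70)
            (cx,cy),wh,a=cv2.minAreaRect(p[:,:2].astype(np.float32))
            print(c,n,round(o["confidence"],2),len(p),"med",np.round(np.median(p,0)),"rect",np.round([cx,cy,*wh,a],1),"z",np.round(np.percentile(p[:,2],[5,50,95])), o["rect"])
        
    crop(c,im,(200,170,400,340) if c=="scene" else (190,130,350,260),4,f"{c}0c.png")
st()
E
```

```text
scene level 0.8 814 med [470. 160.  35.] rect [471.1 153.1 119.3  28.4   5.2] z [ 7. 35. 40.] [315.8, 226.4, 366.3, 246.0]
scene plate 0.76 2783 med [585. 310.  41.] rect [590.4 300.7 173.2  96.2   3.8] z [38. 41. 44.] [233.8, 266.0, 313.9, 307.5]
scene knob_grip 0.53 228 med [447. 303.  91.] rect [449.7 297.1  19.5  52.8  42.2] z [40. 91. 95.] [334.4, 274.3, 351.9, 294.0]
scene knob_grip 0.36 758 med [470. 160.  35.] rect [471.8 153.1 114.2  28.5   5.2] z [10. 35. 40.] [312.3, 222.6, 366.0, 244.9]
scene puck 0.32 242 med [447. 302.  90.] rect [448.2 288.9  30.8  59.8  14.7] z [22. 90. 95.] [335.3, 273.8, 354.2, 296.4]
scene block_square 0.9 389 med [698. 132.  11.] rect [698.4 131.7  51.5  58.   13.3] z [ 6. 11. 14.] [238.3, 203.0, 259.5, 224.8]
scene block_round_3 0.72 206 med [ 397. -302.   15.] rect [ 396.7 -305.9   50.7   47.    67.3] z [ 6. 15. 18.] [376.2, 97.3, 395.7, 108.5]
top level 0.77 340 med [467. 151.  35.] rect [470.8 152.3 117.7  26.2   4.9] z [18. 35. 42.] [273.9, 198.1, 287.6, 242.6]
top plate 0.75 1294 med [586. 306.  40.] rect [586.  311.3 166.   87.1   4. ] z [35. 40. 45.] [215.1, 159.9, 244.8, 213.1]
top plate 0.5 185 med [ 398. -307.   15.] rect [ 398.5 -305.8   45.2   44.5   86.7] z [11. 15. 19.] [423.3, 228.8, 436.4, 248.6]
top puck 0.52 82 med [598.  45.  19.] rect [603.   45.6  26.1  37.6  87. ] z [ 2. 19. 24.] [308.2, 177.4, 317.9, 186.7]
top block_square 0.57 232 med [697. 129.  10.] rect [698.8 129.   50.2  49.9  10.6] z [ 4. 10. 16.] [274.9, 145.1, 297.5, 160.3]
t 0.7 p [124.2 535.8 256.3] F [-0.3  0.1 -0.3] T [ 0.02 -0.01  0.02] op 0.996 R [[-0.0, 0.226, 0.974], [-0.0, 0.974, -0.226], [-1.0, -0.0, -0.0]] q [ 1.28  0.3   1.52  0.    1.32 -0.07]
```

View pics/scene0c.png

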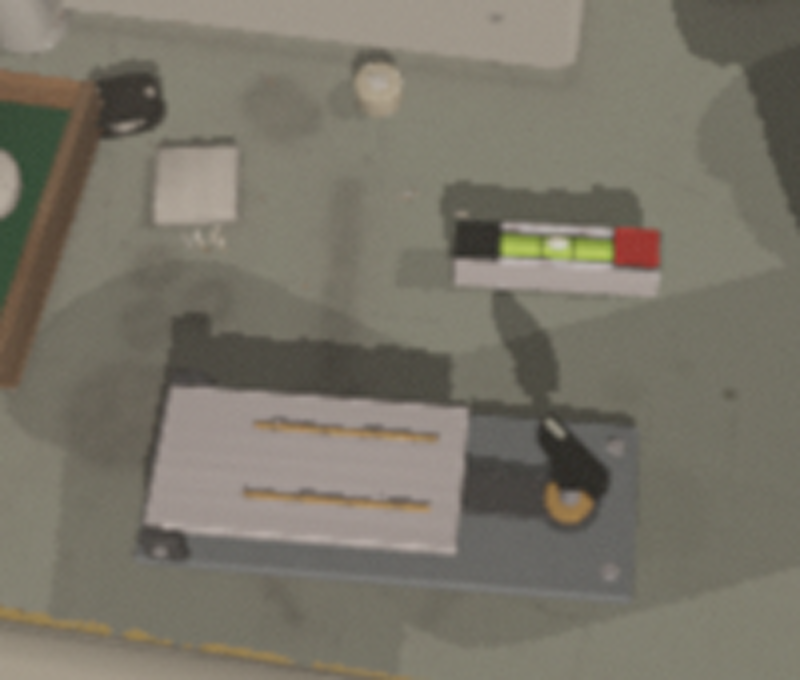

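View pics/top0c.png

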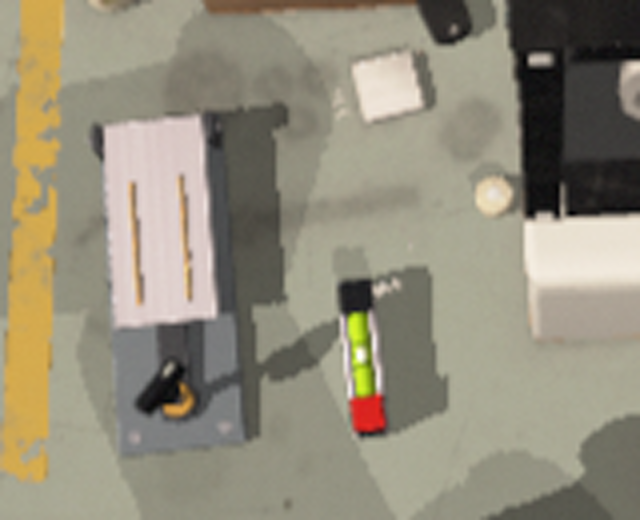

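```bash
python3 - <<'E'
from h import *
rs={"top":np.array([[133,183],[141,303],[182,176],[190,300]])/4+[190,130],
"scene":np.array([[430,507],[245,492],[438,437],[255,425]])/4+[200,170]}
for c in rs:
    for z in(42,46): 
        p=atz(c,rs[c],z);print(c,z,np.round(p[:,:2],1).tolist(),"mean",np.round(p.mean(0),1))
    z=np.load(f"{c}0.npz");im,d=z["im"],z["d"]
    o=eyes.outline_of(c,"plate")[0]["pixels"]
    p=pts(c,cv2.erode(o.astype(np.uint8),np.ones((5,5)))>0,d);print(len(p))
    A=np.c_[p[:,0]-590,p[:,1]-310,np.ones(len(p))];w=np.ones(len(p))
    for _ in range(5):
        co=np.linalg.lstsq(A*w[:,None],p[:,2]*w,rcond=None)[0];r=p[:,2]-A@co;w=(abs(r)<3)*1.
    print(c,"plane",np.round(co,4),r.std())
# wing
w={"top":np.array([[176,365],[145,405]])/4+[190,130],"scene":np.array([[545,427],[598,480]])/4+[200,170]}
for c in w: 
    p=atz(c,w[c],92);print(c,"wing",np.round(p,1).tolist())
    z=np.load(f"{c}0.npz");im,d=z["im"],z["d"]
    x0,y0,x1,y1=(210,215,245,245) if c=="top" else (325,265,360,300)
    m=np.zeros(d.shape,bool);m[y0:y1,x0:x1]=1;p=pts(c,m,d);p=p[(p[:,2]>82)&(p[:,2]<100)]
    print(len(p),p.mean(0).round(1),cv2.minAreaRect(p[:,:2].astype(np.float32)))
    # red pad / level from colour
    hsv=cv2.cvtColor(im,cv2.COLOR_RGB2HSV)
    red=((hsv[...,0]<8)|(hsv[...,0]>172))&(hsv[...,1]>150)&(hsv[...,2]>90);red[:, :260]=0;red[:,380:]=0;red[:190]=0;red[250:]=0
    v,u=np.nonzero(red);print("pad",len(u),atz(c,[[u.mean(),v.mean()]],38).round(1), np.median(pts(c,red,d),0).round(1))
    gr=(hsv[...,0]>25)&(hsv[...,0]<50)&(hsv[...,1]>150)&(hsv[...,2]>90);gr[:, :260]=0;gr[:,380:]=0;gr[:190]=0;gr[250:]=0
    v,u=np.nonzero(gr);print("vial",len(u),atz(c,[[u.mean(),v.mean()]],38).round(1))
E
```

```text
top 42 [[616.2, 326.2], [519.5, 319.4], [620.2, 287.8], [520.2, 281.5]] mean [569.  303.7  42. ]
top 46 [[615.1, 325.3], [518.6, 318.5], [619.0, 287.0], [519.3, 280.7]] mean [568.  302.9  46. ]
987
top plane [-4.60000e-03  1.23000e-02  3.99817e+01] 3.0485748952044096
scene 42 [[516.8, 322.3], [615.2, 329.0], [519.3, 283.2], [618.6, 291.3]] mean [567.5 306.4  42. ]
scene 46 [[516.4, 323.7], [614.4, 330.3], [518.8, 284.7], [617.7, 292.8]] mean [566.8 307.9  46. ]
2311
scene plane [7.00000e-04 2.60000e-03 4.11667e+01] 1.6377156288135621
top wing [[460.2, 282.3, 92.0], [431.3, 305.0, 92.0]]
71 [445.2 297.3  91.3] ((445.7836608886719, 297.6258239746094), (13.229230880737305, 43.8148307800293), 48.53962326049805)
pad 66 [[427.  147.4  38. ]] [426.4 146.3  38.7]
vial 84 [[474.9 151.8  38. ]]
scene wing [[461.2, 289.1, 92.0], [431.2, 313.0, 92.0]]
148 [445.8 300.1  92.3] ((445.4821472167969, 298.71954345703125), (13.249740600585938, 44.68220901489258), 48.3270149230957)
pad 83 [[427.4 148.6  38. ]] [427.6 149.2  39.1]
vial 0 [[nan nan nan]]<stdin>:27: RuntimeWarning: Mean of empty slice.
  ret = ret.dtype.type(ret / rcount)
```

The depth fit puts the level at about (472,152) with yaw 5°. The rail centre is at about (567.7,305) with yaw 4°. The knob is at (445.6,298), with the wing along -38°. The floating plate is close to horizontal.

```bash
cat >> h.py <<'E'
def plan(pos,yaw):
    "relative move to TCP pos with tool x down, tool y at yaw deg"
    s=env.get_state();R=Ro.from_rotvec(s["orientation"]).as_matrix()
    a=np.radians(yaw);y=np.array([np.cos(a),np.sin(a),0]);x=np.array([0,0,-1.]);T=np.c_[x,y,np.cross(x,y)]
    dw=np.array(pos)-s["tool_pos"];dp=R.T@dw/300;an=Ro.from_matrix(R.T@T).as_rotvec()/(np.pi/2)
    print("dp",np.round(dp,4),"ang",np.round(an,4),"rows",np.linalg.norm(dw)/41.7,np.linalg.norm(an)*90/7.16)
def bub(tag,n=4):
    "averaged close crops"
    for c in("scene","top"):
        ims=[eyes.camera(c) for _ in range(n)]
        im=np.mean([i[0].astype(np.float32) for i in ims],0);d=np.median([i[1] for i in ims],0)
        np.savez(f"{c}_{tag}.npz",im=im,d=d)
E
python3 - <<'E'
from h import *
plan((472,152,200),95)
bub("b0",2)
E
```

```text
dp [ 0.1876 -0.9844  1.4182] ang [-0.2006  0.     -0.    ] rows 12.493401560034851 2.5212005014781753
```

>>> servo_tool:
  increments:
    - {"dp":[0.05,-0.49,0.71],"angular":[-0.2,0,0],"grip":60}
    - {"dp":[0.05,-0.49,0.71],"angular":[-0.2,0,0],"grip":60}
    - {"dp":[0.05,-0.49,0.71],"angular":[-0.2,0,0],"grip":60}
    - {"dp":[0.05,-0.49,0.71],"angular":[-0.2,0,0],"grip":60}
    - {"dp":[0.05,-0.49,0.71],"angular":[-0.2,0,0],"grip":60}

```text
t: 1.42
tool_pos: [261.7, 384.3, 244.6]
orientation: [-0.068, 1.569, 0.069]
wrist_force: [1.0, 1.2, -0.1]
opening: 0.706
```

```bash
python3 -c "
from h import *
st();plan((472,152.3,120),95)"
```

```text
t 1.42 p [261.7 384.3 244.6] F [ 1.   1.2 -0.1] T [ 0.04 -0.02 -0.  ] op 0.706 R [[0.0, -0.087, 0.996], [0.0, 0.996, 0.087], [-1.0, 0.0, 0.0]] q [ 0.89  0.12  1.77 -0.    1.25 -0.76]
dp [ 0.4152 -0.8316  0.6306] ang [ 0.0001  0.0002 -0.0002] rows 8.080814224203486 0.004192943828761222
```

>>> servo_tool:
  increments:
    - {"dp":[0.3,-0.83,0.63],"angular":[0,0,0],"grip":60}
    - {"dp":[0.3,-0.83,0.63],"angular":[0,0,0],"grip":60}
    - {"dp":[0.3,-0.83,0.63],"angular":[0,0,0],"grip":60}
    - {"dp":[0.3,-0.83,0.63],"angular":[0,0,0],"grip":60}
    - {"dp":[0.3,-0.83,0.63],"angular":[0,0,0],"grip":60}

```text
t: 1.83
tool_pos: [396.3, 235.7, 186.7]
orientation: [-0.068, 1.569, 0.068]
wrist_force: [0.7, 1.1, 0.5]
opening: 0.701
```

```bash
python3 -c "
from h import *
st();plan((472,152.3,120),95)"
```

```text
t 1.83 p [396.3 235.7 186.7] F [0.7 1.1 0.5] T [ 0.01  0.04 -0.04] op 0.701 R [[0.001, -0.086, 0.996], [0.0, 0.996, 0.086], [-1.0, 0.0, 0.001]] q [ 0.46  0.18  1.85 -0.    1.12 -1.2 ]
dp [ 0.2223 -0.2987  0.2274] ang [-0.0006  0.0004 -0.0002] rows 3.1387252577726232 0.009058149277877785
```

>>> servo_tool:
  increments:
    - {"dp":[0.22,-0.3,0.227],"angular":[0,0,0],"grip":50}
    - {"dp":[0.22,-0.3,0.227],"angular":[0,0,0],"grip":50}
    - {"dp":[0.22,-0.3,0.227],"angular":[0,0,0],"grip":50}
    - {"dp":[0.22,-0.3,0.227],"angular":[0,0,0],"grip":50}
    - {"dp":[0.22,-0.3,0.227],"angular":[0,0,0],"grip":50}

```text
t: 2.25
tool_pos: [471.2, 152.1, 119.5]
orientation: [-0.066, 1.572, 0.065]
wrist_force: [-0.4, 0.4, 1.3]
opening: 0.586
```

```bash
python3 -c "
from h import *
st();plan((472,152.3,33),95)
im,d=eyes.camera('scene');crop('scene',im,(250,130,450,290),4,'s1.png')
im,d=eyes.camera('top');crop('top',im,(200,130,360,260),4,'t1.png')"
```

```text
t 2.25 p [471.2 152.1 119.5] F [-0.4  0.4  1.3] T [ 0.01 -0.    0.01] op 0.586 R [[-0.002, -0.083, 0.997], [-0.001, 0.997, 0.083], [-1.0, -0.0, -0.003]] q [ 0.24  0.35  1.81 -0.    0.99 -1.42]
dp [0.2885 0.0007 0.0034] ang [-0.0025 -0.0016  0.0003] rows 2.075622647012876 0.037280111193713425
```

View pics/s1.png

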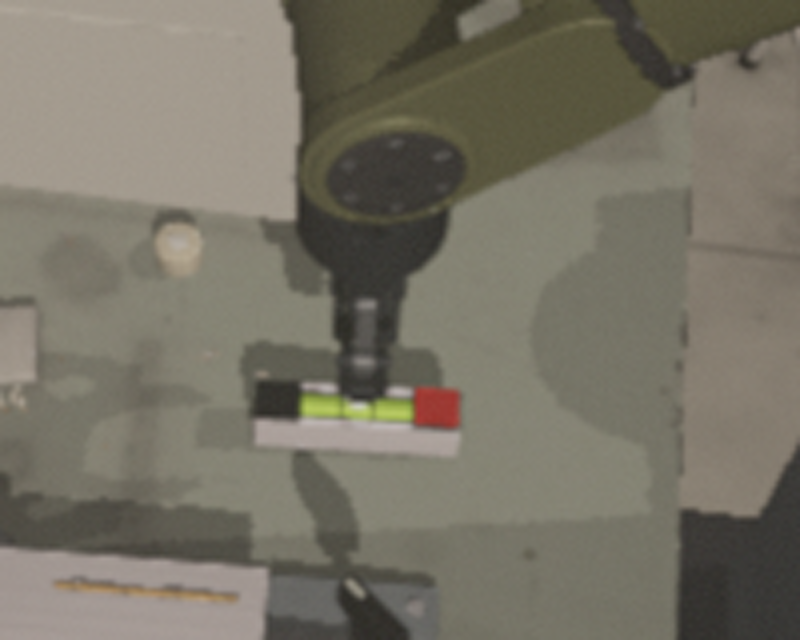

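View pics/t1.png

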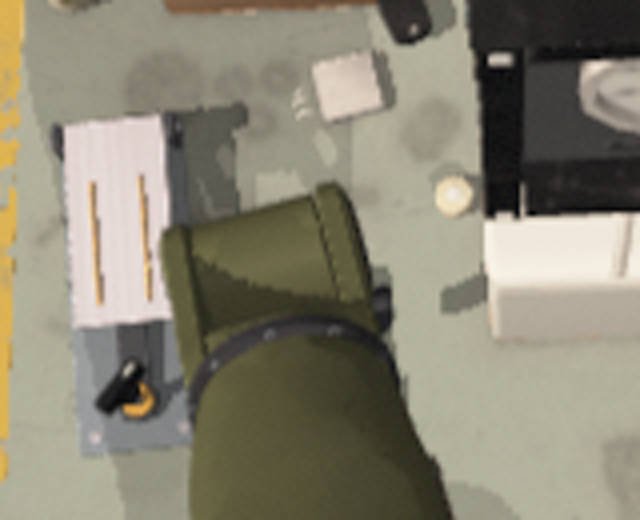

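The scene view shows the fingers straddling the level at the vial centre, about (360,395) in the crop. I'll descend and grip.

>>> servo_tool:
  increments:
    - {"dp":[0.13,0,0.002],"angular":[0,0,0],"grip":50}
    - {"dp":[0.24,0,0.002],"angular":[0,0,0],"grip":50}
    - {"dp":[0.288,0,0.002],"angular":[0,0,0],"grip":50}
    - {"dp":[0.288,0,0.002],"angular":[0,0,0],"grip":50}
    - {"dp":[0.288,0,0.002],"angular":[0,0,0],"grip":40}

```text
t: 2.77
tool_pos: [471.3, 154.7, 35.4]
orientation: [-0.069, 1.569, 0.069]
wrist_force: [0.3, -0.6, 0.8]
opening: 0.477
```

>>> servo_tool:
  increments:
    - {"dp":[0,0,0],"angular":[0,0,0],"grip":20}
    - {"dp":[0,0,0],"angular":[0,0,0],"grip":20}
    - {"dp":[0,0,0],"angular":[0,0,0],"grip":20}
    - {"dp":[0,0,0],"angular":[0,0,0],"grip":20}
    - {"dp":[0,0,0],"angular":[0,0,0],"grip":20}

```text
t: 3.18
tool_pos: [472.4, 154.3, 36.7]
orientation: [-0.067, 1.566, 0.069]
wrist_force: [-1.3, 1.6, 8.2]
opening: 0.288
```

```bash
python3 -c "
from h import *
st()
im,d=eyes.camera('scene');crop('scene',im,(250,130,450,290),4,'s2.png')"
```

```text
t 3.18 p [472.4 154.3  36.7] F [-1.3  1.6  8.2] T [0.26 0.37 0.09] op 0.288 R [[0.003, -0.087, 0.996], [0.001, 0.996, 0.087], [-1.0, 0.001, 0.003]] q [ 0.24  0.49  1.84  0.    0.8  -1.42]
```

View pics/s2.png

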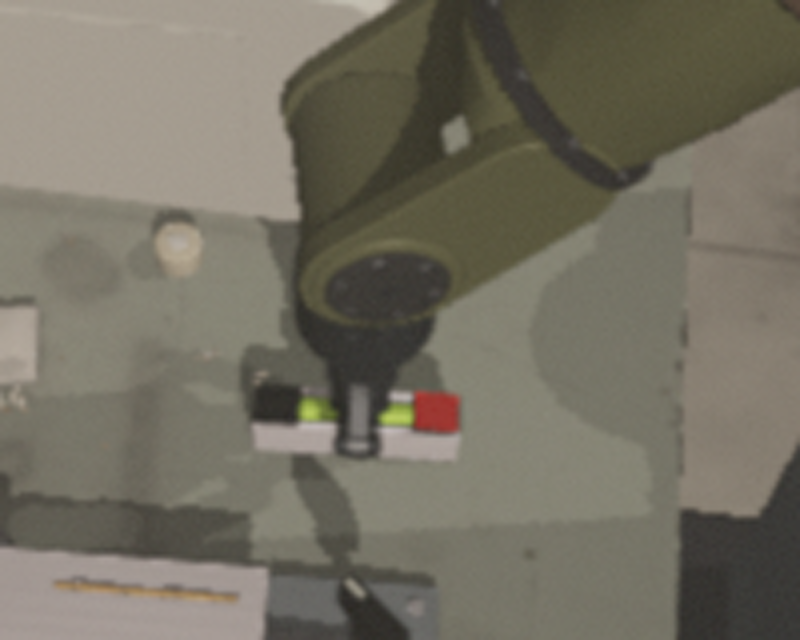

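Gripped: the opening of 0.288 is about 25 mm. Lifting.

>>> servo_tool:
  increments:
    - {"dp":[-0.1,0,0],"angular":[0,0,0],"grip":20}
    - {"dp":[-0.22,0,0],"angular":[0,0,0],"grip":20}
    - {"dp":[-0.34,0,0],"angular":[0,0,0],"grip":20}
    - {"dp":[-0.4,0,0],"angular":[0,0,0],"grip":20}
    - {"dp":[-0.4,0,0],"angular":[0,0,0],"grip":20}

```text
t: 3.65
tool_pos: [473.1, 154.3, 160.0]
orientation: [-0.066, 1.561, 0.069]
wrist_force: [0.5, 0.2, -2.2]
opening: 0.287
```

```bash
python3 -c "
from h import *
st();plan((567.7,305,150),94)"
```

```text
t 3.65 p [473.1 154.3 160. ] F [ 0.5  0.2 -2.2] T [-0.02 -0.01 -0.06] op 0.287 R [[0.009, -0.087, 0.996], [0.002, 0.996, 0.087], [-1.0, 0.001, 0.009]] q [ 0.24  0.29  1.78  0.    1.07 -1.42]
dp [0.0371 0.473  0.3573] ang [ 0.0107  0.0056 -0.001 ] rows 4.273199808498217 0.15251042329959094
```

>>> servo_tool:
  increments:
    - {"dp":[0,0.12,0.09],"angular":[0.01,0,0],"grip":20}
    - {"dp":[0,0.24,0.18],"angular":[0.01,0,0],"grip":20}
    - {"dp":[0,0.36,0.27],"angular":[0.01,0,0],"grip":20}
    - {"dp":[0,0.473,0.357],"angular":[0.01,0,0],"grip":20}
    - {"dp":[0,0.473,0.357],"angular":[0.01,0,0],"grip":20}

```text
t: 4.07
tool_pos: [566.9, 308.5, 153.4]
orientation: [-0.057, 1.57, 0.058]
wrist_force: [-2.2, -0.4, -2.6]
opening: 0.291
```

>>> servo_tool:
  increments:
    - {"dp":[0.05,0,0],"angular":[0,0,0],"grip":20}
    - {"dp":[0.1,0,0],"angular":[0,0,0],"grip":20}
    - {"dp":[0.13,0,0],"angular":[0,0,0],"grip":20}
    - {"dp":[0.13,0,0],"angular":[0,0,0],"grip":20}
    - {"dp":[0.13,0,0],"angular":[0,0,0],"grip":20}

```text
t: 4.48
tool_pos: [565.7, 304.1, 115.3]
orientation: [-0.056, 1.571, 0.055]
wrist_force: [0.5, -0.9, -1.9]
opening: 0.288
```

```bash
python3 -c "
from h import *
st();plan((567.7,305,80),94)
im,d=eyes.camera('scene');crop('scene',im,(210,180,390,320),4,'s3.png');np.savez('s3.npz',im=im,d=d)
im,d=eyes.camera('top');crop('top',im,(180,110,340,240),4,'t3.png')"
```

```text
t 4.48 p [565.7 304.1 115.3] F [ 0.5 -0.9 -1.9] T [-0.03 -0.02  0.03] op 0.288 R [[-0.001, -0.07, 0.998], [-0.0, 0.998, 0.07], [-1.0, -0.0, -0.001]] q [ 0.44  0.64  1.37  0.    1.13 -1.21]
dp [0.1176 0.0025 0.0068] ang [ 0.0004 -0.0005  0.0002] rows 0.8478876081531093 0.008505728607958332
```

View pics/s3.png

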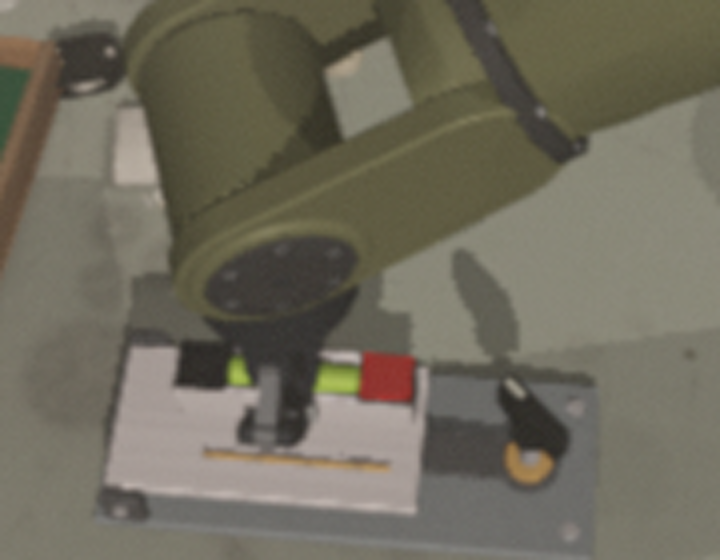

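View pics/t3.png

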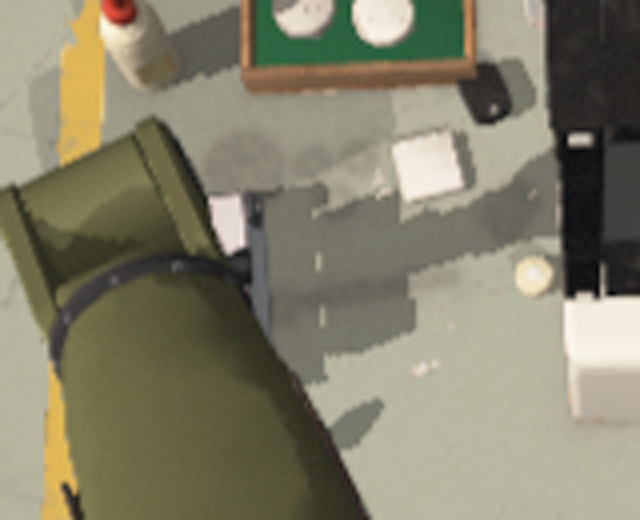

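```bash
python3 -c "
from h import *
z=np.load('s3.npz')
im,d=z['im'],z['d'];hsv=cv2.cvtColor(im,cv2.COLOR_RGB2HSV)
red=((hsv[...,0]<8)|(hsv[...,0]>172))&(hsv[...,1]>130)&(hsv[...,2]>70);red[:,:295]=0;red[:,320:]=0;red[:255]=0;red[290:]=0
p=pts('scene',red,d);print(red.sum(),np.median(p,0),p.mean(0));v,u=np.nonzero(red);print(atz('scene',[[u.mean(),v.mean()]],np.median(p[:,2])))
c=np.array([567.7,305]);a=.0695;e=np.array([np.cos(a),np.sin(a)]);print('want pad',c-46*e)
"
```

```text
138 [519.69253978 302.40950796 117.91662546] [519.67683266 302.6027963  117.90576718]
[[519.66739916 302.63748629 117.91662546]]
want pad [521.81105104 301.8055731 ]
```

The pad is within 2 mm of where it should be. Lowering.

>>> servo_tool:
  increments:
    - {"dp":[0.05,0.002,0.005],"angular":[0,0,0],"grip":20}
    - {"dp":[0.09,0.002,0.005],"angular":[0,0,0],"grip":20}
    - {"dp":[0.11,0.002,0.005],"angular":[0,0,0],"grip":20}
    - {"dp":[0.11,0.002,0.005],"angular":[0,0,0],"grip":20}

```text
t: 4.92
tool_pos: [566.5, 304.5, 79.9]
orientation: [-0.057, 1.574, 0.054]
wrist_force: [-0.4, 0.0, -2.7]
opening: 0.29
```

>>> servo_tool:
  increments:
    - {"dp":[0.005,0,0],"angular":[0,0,0],"grip":20}
    - {"dp":[0.01,0,0],"angular":[0,0,0],"grip":20}
    - {"dp":[0.01,0,0],"angular":[0,0,0],"grip":20}

```text
t: 5.17
tool_pos: [567.5, 305.0, 79.6]
orientation: [-0.055, 1.57, 0.056]
wrist_force: [-0.3, 0.9, -2.6]
opening: 0.292
```

>>> servo_tool:
  increments:
    - {"dp":[0.004,0,0],"angular":[0,0,0],"grip":20}
    - {"dp":[0.004,0,0],"angular":[0,0,0],"grip":20}
    - {"dp":[0.004,0,0],"angular":[0,0,0],"grip":20}

```text
t: 5.42
tool_pos: [567.4, 305.0, 78.4]
orientation: [-0.055, 1.57, 0.056]
wrist_force: [-0.8, -0.3, -2.9]
opening: 0.293
```

>>> servo_tool:
  increments:
    - {"dp":[0.005,0,0],"angular":[0,0,0],"grip":20}
    - {"dp":[0.005,0,0],"angular":[0,0,0],"grip":20}
    - {"dp":[0.005,0,0],"angular":[0,0,0],"grip":20}

```text
t: 5.67
tool_pos: [567.4, 305.0, 76.8]
orientation: [-0.055, 1.57, 0.056]
wrist_force: [0.4, -0.3, -1.6]
opening: 0.293
```

>>> servo_tool:
  increments:
    - {"dp":[0.004,0,0],"angular":[0,0,0],"grip":20}
    - {"dp":[0.004,0,0],"angular":[0,0,0],"grip":20}
    - {"dp":[0.004,0,0],"angular":[0,0,0],"grip":20}

```text
t: 5.92
tool_pos: [567.4, 305.1, 76.3]
orientation: [-0.055, 1.57, 0.056]
wrist_force: [-4.4, -1.3, 4.6]
opening: 0.296
```

Contact with the plate. Releasing.

>>> servo_tool:
  increments:
    - {"dp":[0,0,0],"angular":[0,0,0],"grip":40}
    - {"dp":[0,0,0],"angular":[0,0,0],"grip":40}
    - {"dp":[0,0,0],"angular":[0,0,0],"grip":40}
    - {"dp":[0,0,0],"angular":[0,0,0],"grip":45}
    - {"dp":[0,0,0],"angular":[0,0,0],"grip":45}

```text
t: 6.33
tool_pos: [567.4, 305.0, 75.5]
orientation: [-0.055, 1.57, 0.055]
wrist_force: [0.1, -1.1, -0.4]
opening: 0.528
```

>>> servo_tool:
  increments:
    - {"dp":[-0.1,0,0],"angular":[0,0,0],"grip":45}
    - {"dp":[-0.2,0,0],"angular":[0,0,0],"grip":45}
    - {"dp":[-0.3,0,0],"angular":[0,0,0],"grip":45}
    - {"dp":[-0.3,0,-0.1],"angular":[0,0,0],"grip":45}
    - {"dp":[-0.3,0,-0.2],"angular":[0,0,0],"grip":45}

```text
t: 6.75
tool_pos: [507.9, 300.7, 167.2]
orientation: [-0.053, 1.567, 0.056]
wrist_force: [0.1, 1.0, -0.2]
opening: 0.528
```

```bash
python3 -c "
from h import *
st();plan((445.6,298,140),52)
bub('b1',4)
for c,b in(('scene',(210,220,390,320)),('top',(180,130,320,250))):
    im=np.load(c+'_b1.npz')['im'].astype(np.uint8);crop(c,im,b,4,c[0]+'4.png')"
```

```text
t 6.75 p [507.9 300.7 167.2] F [ 0.1  1.  -0.2] T [ 0.03 -0.02 -0.05] op 0.528 R [[0.003, -0.07, 0.998], [0.002, 0.998, 0.07], [-1.0, 0.001, 0.003]] q [ 0.47  0.47  1.5  -0.    1.17 -1.17]
dp [ 0.0899  0.0052 -0.208 ] ang [ 0.4665  0.0017 -0.0017] rows 1.6308821395056274 5.864387248638513
```

View pics/s4.png

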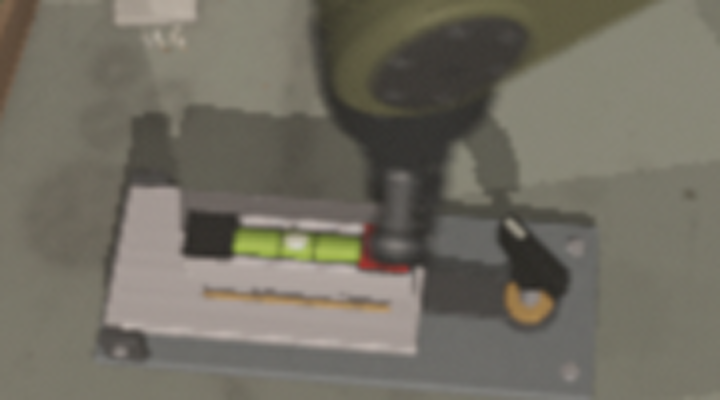

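View pics/t4.png

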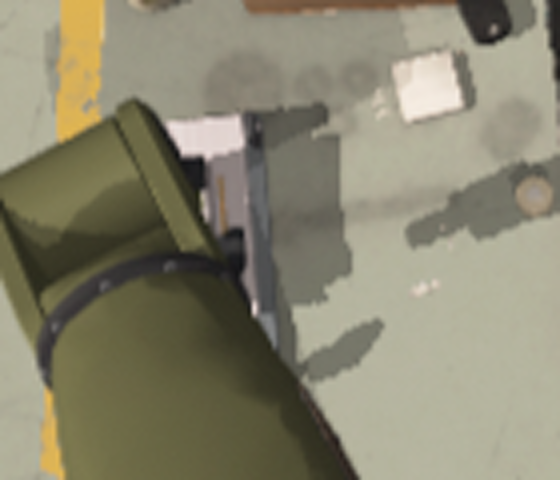

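Level stands between the rails. The bubble (crop 295,243) looks nearly centred while floating, so about +0.03 rad will be needed once pressed. I'll measure that with a profile while moving to the knob.

>>> servo_tool:
  increments:
    - {"dp":[0,0.005,-0.12],"angular":[0.2,0,0],"grip":40}
    - {"dp":[0,0.005,-0.208],"angular":[0.3,0,0],"grip":40}
    - {"dp":[0,0.005,-0.208],"angular":[0.4,0,0],"grip":40}
    - {"dp":[0,0.005,-0.208],"angular":[0.4665,0,0],"grip":40}
    - {"dp":[0,0.005,-0.208],"angular":[0.4665,0,0],"grip":40}

```text
t: 7.57
tool_pos: [445.5, 297.9, 165.6]
orientation: [0.439, 1.526, -0.439]
wrist_force: [0.4, -0.3, -0.2]
opening: 0.467
```

>>> servo_tool:
  increments:
    - {"dp":[0.05,0,0],"angular":[0.1,0,0],"grip":40}
    - {"dp":[0.09,0,0],"angular":[0.1,0,0],"grip":40}
    - {"dp":[0.09,0,0],"angular":[0.1,0,0],"grip":40}

```text
t: 7.82
tool_pos: [444.8, 297.3, 136.3]
orientation: [0.556, 1.5, -0.561]
wrist_force: [-1.8, -0.2, -0.2]
opening: 0.469
```

```bash
cat >> h.py <<'E'
def profile(tag,pad,yaw,tilt,w=4):
    "whiteness along level axis, scene camera; pad=world centre of pad top; tilt = pad end high; s from level centre mm, + toward pad"
    im=np.load(f"scene_{tag}.npz")["im"].astype(np.float32)
    e=np.array([np.cos(yaw)*np.cos(tilt),np.sin(yaw)*np.cos(tilt),-np.sin(tilt)]);n=np.array([-np.sin(yaw),np.cos(yaw),0])
    S=np.arange(-62,62.1,.5);out=[]
    for o in np.linspace(-w,w,7):
        uv=proj("scene",pad+np.outer(46-S,e)+n*o).astype(np.float32)
        out.append(cv2.remap(im,uv[:,0].reshape(-1,1),uv[:,1].reshape(-1,1),cv2.INTER_CUBIC)[:,0])
    return S,np.mean(out,0)
E
python3 - <<'E'
from h import *
st();plan((445.6,298,90),52)
S,a=profile("b0",np.array([427.4,148.6,38]),.0873,0)
S,b=profile("b1",np.array([520.5,302.2,80]),.0695,0)
for i in range(0,len(S),4): print(S[i],a[i].round(),b[i].round())
im,d=eyes.camera('scene');crop('scene',im,(270,180,390,320),4,'s5.png')
E
```

```text
t 7.82 p [444.8 297.3 136.3] F [-1.8 -0.2 -0.2] T [-0.02 -0.04  0.07] op 0.469 R [[-0.003, 0.654, 0.756], [-0.002, 0.756, -0.654], [-1.0, -0.003, -0.001]] q [ 0.52  0.4   1.69  0.    1.06 -0.34]
dp [0.1545 0.0039 0.0006] ang [-0.032  -0.0008  0.0021] rows 1.1115643393504213 0.40330220328303407
-62.0 [94. 93. 81.] [129. 120. 115.]
-60.0 [82. 80. 69.] [90. 84. 79.]
-58.0 [64. 62. 54.] [58. 55. 50.]
-56.0 [53. 51. 45.] [49. 46. 42.]
-54.0 [52. 49. 44.] [50. 47. 43.]
-52.0 [53. 51. 45.] [51. 48. 44.]
-50.0 [52. 51. 45.] [51. 48. 44.]
-48.0 [52. 50. 45.] [51. 48. 44.]
-46.0 [52. 51. 45.] [51. 48. 44.]
-44.0 [52. 50. 45.] [51. 48. 44.]
-42.0 [53. 51. 46.] [51. 48. 44.]
-40.0 [53. 51. 46.] [50. 48. 44.]
-38.0 [51. 49. 45.] [50. 47. 44.]
-36.0 [53. 51. 45.] [55. 54. 44.]
-34.0 [64. 67. 48.] [75. 81. 49.]
-32.0 [ 95. 105.  55.] [105. 117.  59.]
-30.0 [129. 144.  69.] [122. 135.  68.]
-28.0 [143. 160.  75.] [126. 139.  71.]
-26.0 [143. 160.  75.] [125. 138.  71.]
-24.0 [142. 158.  75.] [124. 137.  70.]
-22.0 [143. 159.  76.] [124. 136.  69.]
-20.0 [144. 160.  77.] [123. 136.  69.]
-18.0 [144. 
[... 850 characters left out ...]
 [144. 160.  78.] [124. 138.  71.]
28.0 [144. 161.  79.] [122. 135.  70.]
30.0 [136. 156.  75.] [111. 120.  63.]
32.0 [125. 126.  62.] [95. 82. 53.]
34.0 [129.  81.  50.] [92. 58. 52.]
36.0 [153.  56.  49.] [84. 58. 55.]
38.0 [154.  57.  50.] [73. 61. 59.]
40.0 [152.  56.  49.] [71. 67. 65.]
42.0 [152.  56.  50.] [79. 77. 74.]
44.0 [152.  57.  50.] [89. 86. 83.]
46.0 [153.  57.  50.] [100.  97.  93.]
48.0 [153.  56.  50.] [108. 104. 100.]
50.0 [153.  57.  50.] [109. 106. 101.]
52.0 [153.  56.  49.] [105. 102.  98.]
54.0 [153.  56.  50.] [96. 93. 90.]
56.0 [153.  55.  49.] [85. 83. 80.]
58.0 [149.  68.  60.] [76. 73. 71.]
60.0 [133.  94.  83.] [68. 66. 63.]
62.0 [122. 118. 105.] [62. 60. 58.]
```

View pics/s5.png

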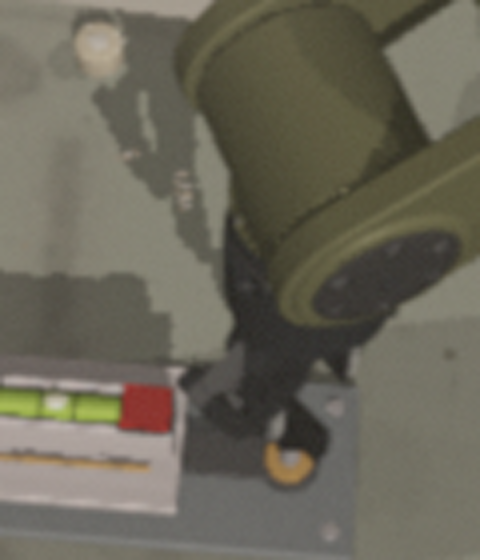

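Floating bubble is about -0.7 mm, or -0.002 rad, so pressed it should be about -0.032 and needs roughly +1.0 rad clockwise. Gripper is aligned over the wing, so I'll go down.

>>> servo_tool:
  increments:
    - {"dp":[0.06,0.003,0],"angular":[-0.01,0,0],"grip":40}
    - {"dp":[0.12,0.003,0],"angular":[-0.01,0,0],"grip":40}
    - {"dp":[0.16,0.003,0],"angular":[-0.01,0,0],"grip":40}
    - {"dp":[0.16,0.003,0],"angular":[-0.01,0,0],"grip":40}
    - {"dp":[0.16,0.003,0],"angular":[-0.01,0,0],"grip":25}

```text
t: 8.28
tool_pos: [446.0, 298.6, 90.9]
orientation: [0.544, 1.502, -0.544]
wrist_force: [0.5, 0.2, 0.1]
opening: 0.343
```

>>> servo_tool:
  increments:
    - {"dp":[0,0,0],"angular":[0,0,0],"grip":5}
    - {"dp":[0,0,0],"angular":[0,0,0],"grip":5}
    - {"dp":[0,0,0],"angular":[0,0,0],"grip":5}
    - {"dp":[0,0,0],"angular":[0,0,0],"grip":5}
    - {"dp":[0,0,0],"angular":[0,0,0],"grip":5}

```text
t: 8.7
tool_pos: [445.9, 298.3, 91.9]
orientation: [0.544, 1.501, -0.544]
wrist_force: [-3.8, -5.2, 6.1]
opening: 0.131
```

```bash
python3 -c "
from h import *
st()"
```

```text
t 8.7 p [445.9 298.3  91.9] F [-3.8 -5.2  6.1] T [-0.74  0.59  0.14] op 0.131 R [[0.001, 0.641, 0.768], [-0.0, 0.768, -0.641], [-1.0, 0.0, 0.001]] q [ 0.52  0.47  1.71 -0.    0.96 -0.35]
```

Gripped the wing. Turning about 1.0 rad clockwise.

>>> servo_tool:
  increments:
    - {"dp":[0,0,0],"angular":[0.06,0,0],"grip":5}
    - {"dp":[0,0,0],"angular":[0.12,0,0],"grip":5}
    - {"dp":[0,0,0],"angular":[0.18,0,0],"grip":5}
    - {"dp":[0,0,0],"angular":[0.25,0,0],"grip":5}
    - {"dp":[0,0,0],"angular":[0.32,0,0],"grip":5}

```text
t: 9.12
tool_pos: [446.5, 298.7, 91.9]
orientation: [0.936, 1.36, -0.932]
wrist_force: [2.5, -0.6, -0.1]
opening: 0.124
```

>>> servo_tool:
  increments:
    - {"dp":[0,0,0],"angular":[0.07,0,0],"grip":5}
    - {"dp":[0,0,0],"angular":[0.14,0,0],"grip":5}
    - {"dp":[0,0,0],"angular":[0.21,0,0],"grip":5}
    - {"dp":[0,0,0],"angular":[0.27,0,0],"grip":5}
    - {"dp":[0,0,0],"angular":[0.317,0,0],"grip":5}

```text
t: 9.53
tool_pos: [447.2, 298.8, 92.0]
orientation: [1.307, 1.143, -1.301]
wrist_force: [8.5, -0.7, -2.2]
opening: 0.128
```

>>> servo_tool:
  increments:
    - {"dp":[0,0,0],"angular":[0,0,0],"grip":5}
    - {"dp":[0,0,0],"angular":[0,0,0],"grip":5}
    - {"dp":[0,0,0],"angular":[0,0,0],"grip":5}

```text
t: 9.78
tool_pos: [447.2, 298.8, 92.0]
orientation: [1.304, 1.146, -1.297]
wrist_force: [7.7, -0.1, -3.7]
opening: 0.131
```

```bash
python3 - <<'E'
from h import *
s=st();bub("b2",3)
S,b=profile("b2",np.array([520.5,302.2,83]),.0695,0.03)
for i in range(64,len(S)-60,4): print(S[i],b[i].round())
im=np.load("scene_b2.npz")["im"].astype(np.uint8);crop('scene',im,(210,200,390,320),4,'s6.png')
E
```

```text
t 9.78 p [447.2 298.8  92. ] F [ 7.7 -0.1 -3.7] T [-0.1  -1.28 -0.12] op 0.131 R [[0.004, 0.992, -0.125], [0.001, -0.125, -0.992], [-1.0, 0.004, -0.002]] q [ 0.52  0.47  1.71 -0.    0.96  0.65]
-30.0 [126. 140.  68.]
-28.0 [125. 139.  67.]
-26.0 [124. 139.  67.]
-24.0 [124. 139.  67.]
-22.0 [126. 140.  68.]
-20.0 [127. 141.  70.]
-18.0 [127. 141.  70.]
-16.0 [126. 140.  70.]
-14.0 [120. 133.  66.]
-12.0 [108. 119.  61.]
-10.0 [113. 125.  63.]
-8.0 [124. 138.  68.]
-6.0 [125. 140.  68.]
-4.0 [125. 139.  67.]
-2.0 [128. 140.  77.]
0.0 [140. 145. 102.]
2.0 [157. 155. 128.]
4.0 [168. 163. 142.]
6.0 [170. 166. 145.]
8.0 [164. 161. 137.]
10.0 [149. 151. 113.]
12.0 [133. 143.  82.]
14.0 [126. 140.  69.]
16.0 [126. 140.  69.]
18.0 [126. 140.  69.]
20.0 [125. 140.  69.]
22.0 [126. 140.  69.]
24.0 [125. 140.  69.]
26.0 [124. 139.  68.]
28.0 [118. 130.  64.]
30.0 [114.  90.  51.]
32.0 [134.  58.  47.]
```

View pics/s6.png

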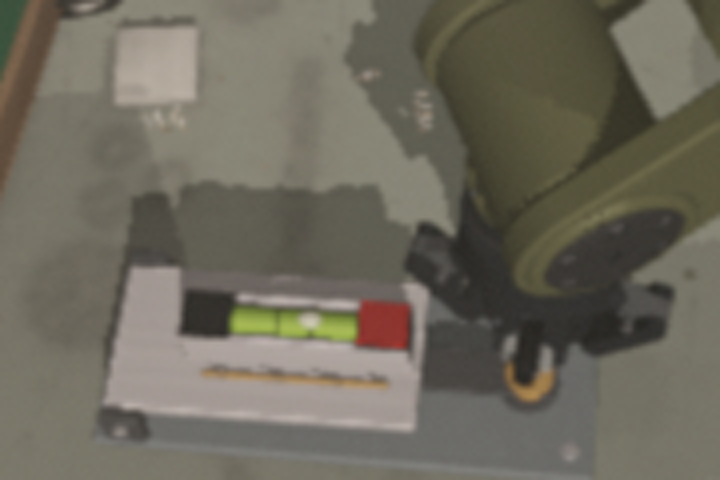

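The bubble is now at about +8.2 mm (+0.027 rad) floating, where +0.030 is needed. I'll add 0.08 rad, then release.

>>> servo_tool:
  increments:
    - {"dp":[0,0,0],"angular":[0.055,0,0],"grip":5}
    - {"dp":[0,0,0],"angular":[0.055,0,0],"grip":5}
    - {"dp":[0,0,0],"angular":[0.055,0,0],"grip":5}

```text
t: 10.33
tool_pos: [447.3, 298.7, 92.0]
orientation: [1.367, 1.1, -1.36]
wrist_force: [8.8, 0.7, -3.7]
opening: 0.129
```

>>> servo_tool:
  increments:
    - {"dp":[0,0,0],"angular":[0,0,0],"grip":30}
    - {"dp":[0,0,0],"angular":[0,0,0],"grip":30}
    - {"dp":[0,0,0],"angular":[0,0,0],"grip":30}
    - {"dp":[0,0,0],"angular":[0,0,0],"grip":30}

```text
t: 10.67
tool_pos: [445.8, 298.6, 91.0]
orientation: [1.364, 1.102, -1.363]
wrist_force: [-0.0, -0.7, -0.2]
opening: 0.346
```

>>> servo_tool:
  increments:
    - {"dp":[-0.08,0,0],"angular":[0,0,0],"grip":30}
    - {"dp":[-0.16,0,0],"angular":[0,0,0],"grip":30}
    - {"dp":[-0.2,0,0],"angular":[0,0,0],"grip":0}
    - {"dp":[-0.2,0,0],"angular":[0,0,0],"grip":0}

```text
t: 11.0
tool_pos: [446.7, 299.1, 153.5]
orientation: [1.367, 1.101, -1.359]
wrist_force: [-0.2, -0.2, -0.2]
opening: 0.076
```

```bash
python3 - <<'E'
from h import *
s=st();bub("b3",3)
im=np.load("scene_b3.npz")["im"].astype(np.uint8)
hsv=cv2.cvtColor(im,cv2.COLOR_RGB2HSV)
red=((hsv[...,0]<8)|(hsv[...,0]>172))&(hsv[...,1]>130)&(hsv[...,2]>70);red[:,:290]=0;red[:,325:]=0;red[:260]=0;red[295:]=0
d=np.load("scene_b3.npz")["d"];v,u=np.nonzero(red);print(len(u),u.min(),u.max(),v.min(),v.max(),np.median(pts('scene',red,d),0),atz("scene",[[u.mean(),v.mean()]],82))
S,b=profile("b3",np.array([520.5,302.2,83]),.0695,0.03)
for i in range(80,len(S)-80,4): print(S[i],b[i].round())
crop('scene',im,(210,200,390,320),4,'s7.png')
plan((521.5,302.2,125),94)
E
```

```text
t 11.0 p [446.7 299.1 153.5] F [-0.2 -0.2 -0.2] T [ 0.02  0.02 -0.05] op 0.076 R [[0.004, 0.978, -0.21], [0.002, -0.21, -0.978], [-1.0, 0.003, -0.003]] q [0.52 0.38 1.67 0.   1.09 0.73]
127 299 311 275 286 [522.34956365 303.79412704  83.42274333] [[522.78356402 303.11806826  82.        ]]
-22.0 [125. 139.  68.]
-20.0 [127. 141.  69.]
-18.0 [127. 141.  70.]
-16.0 [126. 140.  69.]
-14.0 [119. 132.  66.]
-12.0 [105. 117.  60.]
-10.0 [114. 126.  63.]
-8.0 [125. 139.  68.]
-6.0 [126. 140.  68.]
-4.0 [125. 139.  68.]
-2.0 [124. 138.  68.]
0.0 [129. 139.  82.]
2.0 [145. 147. 110.]
4.0 [162. 159. 135.]
6.0 [170. 165. 144.]
8.0 [170. 166. 143.]
10.0 [162. 161. 132.]
12.0 [146. 151. 105.]
14.0 [129. 142.  76.]
16.0 [125. 140.  67.]
18.0 [126. 140.  69.]
20.0 [126. 140.  69.]
22.0 [126. 140.  69.]
dp [ 0.0815  0.2453 -0.0661] ang [-1.1793e+00 -3.0000e-04  1.3000e-03] rows 1.9196530827073637 14.824092032530354
```

View pics/s7.png

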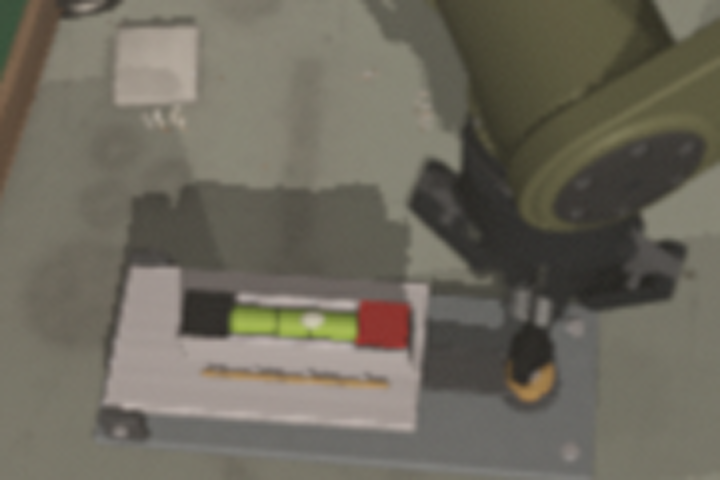

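The bubble reads about +9.5 mm (0.031 rad) floating, so it should be about 0 when pressed. Next I'll move over the pad at (522,303) with the fingers shut and the jaw axis across the level.

>>> servo_tool:
  increments:
    - {"dp":[0,0.08,-0.02],"angular":[-0.2,0,0],"grip":0}
    - {"dp":[0,0.16,-0.04],"angular":[-0.4,0,0],"grip":0}
    - {"dp":[0,0.245,-0.066],"angular":[-0.9,0,0],"grip":0}
    - {"dp":[0,0.245,-0.066],"angular":[-0.9,0,0],"grip":0}
    - {"dp":[0,0.245,-0.066],"angular":[-0.9,0,0],"grip":0}

```text
t: 11.72
tool_pos: [522.5, 302.0, 149.2]
orientation: [0.895, 1.379, -0.897]
wrist_force: [-0.0, -0.9, -0.6]
opening: -0.001
```

```bash
python3 -c "
from h import *
st();plan((522.3,303.2,153),94)"
```

```text
t 11.72 p [522.5 302.  149.2] F [-0.  -0.9 -0.6] T [-0.05  0.   -0.02] op -0.001 R [[-0.001, 0.914, 0.406], [-0.001, 0.406, -0.914], [-1.0, -0.002, 0.0]] q [ 0.46  0.52  1.47 -0.    1.15  0.05]
dp [-0.0127  0.0009 -0.0038] ang [-7.781e-01 -6.000e-04  9.000e-04] rows 0.0955226268928628 9.780830861763214
```

>>> servo_tool:
  increments:
    - {"dp":[0,0.001,-0.004],"angular":[-0.778,0,0],"grip":0}
    - {"dp":[0,0.001,-0.004],"angular":[-0.778,0,0],"grip":0}
    - {"dp":[0,0.001,-0.004],"angular":[-0.778,0,0],"grip":0}
    - {"dp":[0,0.001,-0.004],"angular":[-0.778,0,0],"grip":0}
    - {"dp":[0,0.001,-0.004],"angular":[-0.778,0,0],"grip":0}

```text
t: 12.13
tool_pos: [521.4, 303.5, 149.6]
orientation: [0.412, 1.532, -0.413]
wrist_force: [-0.3, -0.7, 0.6]
opening: 0.003
```

```bash
python3 -c "
from h import *
st();plan((522.3,303.2,115),94)"
```

```text
t 12.13 p [521.4 303.5 149.6] F [-0.3 -0.7  0.6] T [-0.02 -0.    0.02] op 0.003 R [[-0.001, 0.503, 0.865], [-0.001, 0.865, -0.503], [-1.0, -0.001, -0.001]] q [ 0.47  0.52  1.47 -0.    1.15 -0.58]
dp [0.1155 0.0008 0.0033] ang [-0.3796 -0.0007  0.0006] rows 0.8312381727416325 4.771867270135425
```

>>> servo_tool:
  increments:
    - {"dp":[0,0,0],"angular":[-0.379,0,0],"grip":0}
    - {"dp":[0,0,0],"angular":[-0.379,0,0],"grip":0}
    - {"dp":[0.03,0,0],"angular":[-0.379,0,0],"grip":0}
    - {"dp":[0.07,0,0],"angular":[-0.379,0,0],"grip":0}
    - {"dp":[0.11,0,0],"angular":[-0.379,0,0],"grip":0}

```text
t: 12.55
tool_pos: [521.4, 303.5, 116.5]
orientation: [-0.055, 1.571, 0.054]
wrist_force: [0.1, -0.6, -0.4]
opening: -0.0
```

```bash
python3 -c "
from h import *
im,d=eyes.camera('scene')
st();plan((522.3,303.2,110),94)
im,d=eyes.camera('scene')
crop('scene',im,(210,200,390,320),4,'s8.png')"
```

```text
t 12.6 p [520.5 303.1 113.8] F [-0.2 -1.1 -2.6] T [-0.02  0.04  0.  ] op 0.001 R [[-0.004, -0.075, 0.997], [-0.002, 0.997, 0.075], [-1.0, -0.002, -0.004]] q [ 0.47  0.56  1.5   0.    1.09 -1.18]
dp [0.0128 0.     0.006 ] ang [ 0.0031 -0.0025  0.0011] rows 0.10162917590619978 0.05180293437828816
```

View pics/s8.png

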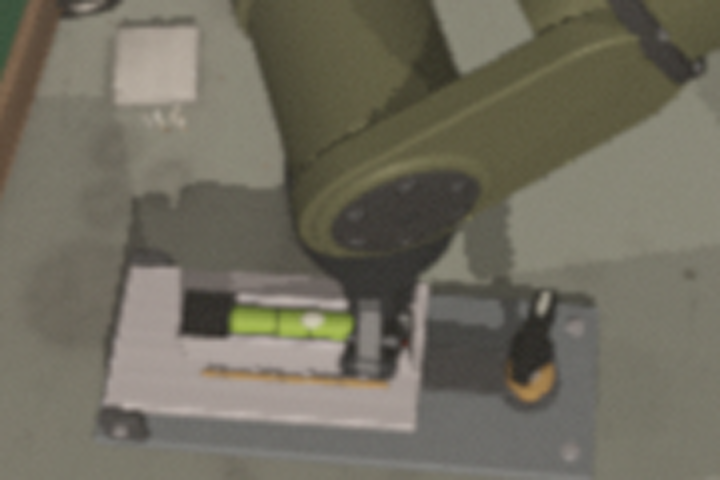

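The shut fingers are over the pad, the bubble stays visible at (313,320), and I can press in small steps.

>>> servo_tool:
  increments:
    - {"dp":[0.007,0,0],"angular":[0,0,0],"grip":0}
    - {"dp":[0.013,0,0],"angular":[0,0,0],"grip":0}
    - {"dp":[0.013,0,0],"angular":[0,0,0],"grip":0}

```text
t: 12.9
tool_pos: [521.7, 303.7, 113.8]
orientation: [-0.047, 1.57, 0.048]
wrist_force: [-0.5, -0.1, 0.2]
opening: 0.003
```

>>> servo_tool:
  increments:
    - {"dp":[0.004,0,0],"angular":[0,0,0],"grip":0}
    - {"dp":[0.007,0,0],"angular":[0,0,0],"grip":0}
    - {"dp":[0.007,0,0],"angular":[0,0,0],"grip":0}

```text
t: 13.15
tool_pos: [521.6, 303.6, 111.6]
orientation: [-0.049, 1.57, 0.049]
wrist_force: [0.0, -0.7, 0.1]
opening: -0.002
```

>>> servo_tool:
  increments:
    - {"dp":[0.005,0,0],"angular":[0,0,0],"grip":0}
    - {"dp":[0.01,0,0],"angular":[0,0,0],"grip":0}
    - {"dp":[0.01,0,0],"angular":[0,0,0],"grip":0}

```text
t: 13.4
tool_pos: [521.5, 303.6, 108.3]
orientation: [-0.049, 1.571, 0.049]
wrist_force: [0.2, -0.6, -0.4]
opening: 0.001
```

>>> servo_tool:
  increments:
    - {"dp":[0.005,0,0],"angular":[0,0,0],"grip":0}
    - {"dp":[0.005,0,0],"angular":[0,0,0],"grip":0}
    - {"dp":[0.005,0,0],"angular":[0,0,0],"grip":0}

```text
t: 13.65
tool_pos: [521.6, 303.7, 107.2]
orientation: [-0.049, 1.57, 0.049]
wrist_force: [-1.2, 0.3, 1.8]
opening: 0.004
```

>>> servo_tool:
  increments:
    - {"dp":[0.004,0,0],"angular":[0,0,0],"grip":0}
    - {"dp":[0.004,0,0],"angular":[0,0,0],"grip":0}
    - {"dp":[0.004,0,0],"angular":[0,0,0],"grip":0}

```text
t: 13.9
tool_pos: [521.5, 303.7, 106.0]
orientation: [-0.049, 1.57, 0.049]
wrist_force: [-3.3, 0.3, 5.0]
opening: -0.001
```

>>> servo_tool:
  increments:
    - {"dp":[0.004,0,0],"angular":[0,0,0],"grip":0}
    - {"dp":[0.004,0,0],"angular":[0,0,0],"grip":0}
    - {"dp":[0.004,0,0],"angular":[0,0,0],"grip":0}

```text
t: 14.15
tool_pos: [521.5, 303.7, 104.8]
orientation: [-0.049, 1.57, 0.049]
wrist_force: [-3.1, -0.6, 5.4]
opening: 0.001
```

>>> servo_tool:
  increments:
    - {"dp":[0.004,0,0],"angular":[0,0,0],"grip":0}
    - {"dp":[0.004,0,0],"angular":[0,0,0],"grip":0}
    - {"dp":[0.004,0,0],"angular":[0,0,0],"grip":0}

```text
t: 14.4
tool_pos: [521.4, 303.7, 103.7]
orientation: [-0.049, 1.571, 0.049]
wrist_force: [-5.0, -0.4, 7.0]
opening: -0.003
```

>>> servo_tool:
  increments:
    - {"dp":[0.003,0,0],"angular":[0,0,0],"grip":0}
    - {"dp":[0.003,0,0],"angular":[0,0,0],"grip":0}
    - {"dp":[0.003,0,0],"angular":[0,0,0],"grip":0}

```text
t: 14.65
tool_pos: [521.3, 303.8, 103.0]
orientation: [-0.049, 1.571, 0.049]
wrist_force: [-6.4, -0.6, 8.4]
opening: -0.004
```

>>> servo_tool:
  increments:
    - {"dp":[0.002,0,-0.004],"angular":[0,0,0],"grip":0}
    - {"dp":[0.002,0,-0.004],"angular":[0,0,0],"grip":0}
    - {"dp":[0.002,0,-0.004],"angular":[0,0,0],"grip":0}

```text
t: 14.9
tool_pos: [521.1, 303.8, 102.9]
orientation: [-0.049, 1.568, 0.05]
wrist_force: [-0.0, -0.7, 8.0]
opening: -0.003
```

>>> servo_tool:
  increments:
    - {"dp":[0.002,0,0],"angular":[0,0,0],"grip":0}
    - {"dp":[0.002,0,0],"angular":[0,0,0],"grip":0}
    - {"dp":[0.002,0,0],"angular":[0,0,0],"grip":0}

```text
t: 15.15
tool_pos: [521.1, 303.9, 102.7]
orientation: [-0.048, 1.568, 0.05]
wrist_force: [-2.6, 0.3, 13.4]
opening: -0.001
```

```bash
cat > chk.py <<'E'
from h import *
import sys
t=sys.argv[1]
st();bub(t,4)
S,b=profile(t,np.array([520.5,302.2,79]),.0695,0)
for i in range(48,len(S)-60,4): print(S[i],b[i].round())
B=b[:,2]-70;m=(S>-25)&(S<25)&(B>8);print("bubble centroid",(S[m]*B[m]).sum()/B[m].sum())
im=np.load(f"scene_{t}.npz")["im"].astype(np.uint8);crop('scene',im,(210,200,390,320),4,f'{t}.png')
E
python3 chk.py b5
```

```text
t 15.15 p [521.1 303.9 102.7] F [-2.6  0.3 13.4] T [-0.11  0.41  0.02] op -0.001 R [[0.002, -0.063, 0.998], [0.001, 0.998, 0.063], [-1.0, 0.001, 0.002]] q [ 0.47  0.58  1.51 -0.    1.06 -1.17]
-38.0 [50. 47. 44.]
-36.0 [56. 57. 44.]
-34.0 [83. 91. 51.]
-32.0 [113. 126.  63.]
-30.0 [125. 139.  69.]
-28.0 [127. 140.  70.]
-26.0 [125. 139.  69.]
-24.0 [126. 139.  69.]
-22.0 [125. 139.  69.]
-20.0 [124. 138.  68.]
-18.0 [124. 138.  67.]
-16.0 [124. 138.  68.]
-14.0 [122. 136.  67.]
-12.0 [113. 125.  63.]
-10.0 [104. 113.  62.]
-8.0 [122. 128.  83.]
-6.0 [147. 148. 115.]
-4.0 [161. 157. 134.]
-2.0 [167. 163. 144.]
0.0 [168. 165. 147.]
2.0 [163. 161. 138.]
4.0 [142. 146. 105.]
6.0 [113. 123.  69.]
8.0 [102. 113.  57.]
10.0 [116. 129.  64.]
12.0 [123. 137.  67.]
14.0 [123. 137.  66.]
16.0 [122. 137.  65.]
18.0 [123. 137.  66.]
20.0 [124. 138.  68.]
22.0 [122. 136.  68.]
24.0 [110. 122.  63.]
26.0 [88. 96. 57.]
28.0 [72. 74. 55.]
30.0 [80. 78. 73.]
32.0 [105. 101.  98.]
bubble centroid -1.2944567429969025
```

View pics/b5.png

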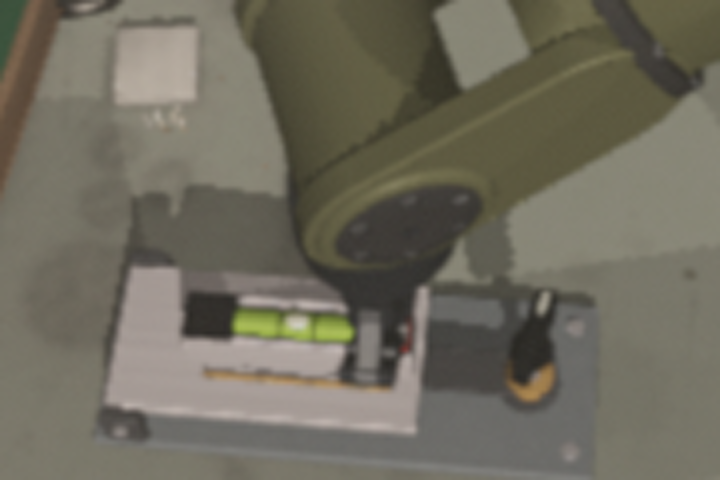

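Pressed at 13 N. The force now rises steeply (5 N per 0.2 mm), so the plate is on its foot. The bubble is 0.3–0.5 mm from mid-ring. I'll hold to let it settle and check again.

>>> servo_tool:
  increments:
    - {"dp":[0,0,0],"angular":[0,0,0],"grip":0}
    - {"dp":[0,0,0],"angular":[0,0,0],"grip":0}
    - {"dp":[0,0,0],"angular":[0,0,0],"grip":0}
    - {"dp":[0,0,0],"angular":[0,0,0],"grip":0}
    - {"dp":[0,0,0],"angular":[0,0,0],"grip":0}

```text
t: 15.97
tool_pos: [521.1, 303.9, 102.7]
orientation: [-0.048, 1.568, 0.05]
wrist_force: [-2.6, 0.3, 12.7]
opening: -0.002
```

>>> servo_tool:
  increments:
    - {"dp":[0,0,0],"angular":[0,0,0],"grip":0}
    - {"dp":[0,0,0],"angular":[0,0,0],"grip":0}
    - {"dp":[0,0,0],"angular":[0,0,0],"grip":0}
    - {"dp":[0,0,0],"angular":[0,0,0],"grip":0}
    - {"dp":[0,0,0],"angular":[0,0,0],"grip":0}

```text
t: 16.38
tool_pos: [521.1, 303.9, 102.7]
orientation: [-0.048, 1.568, 0.05]
wrist_force: [-2.6, -0.8, 12.1]
opening: 0.001
```

```bash
python3 chk.py b6 | grep -v "^-[123]"
python3 - <<'E'
from h import *
for c in("scene",):
    for n in("puck","block_square","block_round_3"):
        r=eyes.outline_of(c,n)
        d=np.load("scene_b6.npz")["d"]
        for o in r[:1]: print(n,o["confidence"],np.median(pts(c,o["pixels"],d),0).round())
E
```

```text
t 16.38 p [521.1 303.9 102.7] F [-2.6 -0.8 12.1] T [-0.1   0.45 -0.04] op 0.001 R [[0.002, -0.063, 0.998], [0.001, 0.998, 0.063], [-1.0, 0.001, 0.002]] q [ 0.47  0.58  1.51 -0.    1.06 -1.17]
-8.0 [123. 129.  84.]
-6.0 [146. 147. 115.]
-4.0 [160. 157. 134.]
0.0 [169. 166. 147.]
2.0 [164. 162. 138.]
4.0 [143. 147. 106.]
6.0 [114. 123.  69.]
8.0 [102. 113.  56.]
10.0 [116. 129.  64.]
12.0 [123. 137.  67.]
14.0 [123. 137.  66.]
16.0 [122. 136.  65.]
18.0 [123. 137.  66.]
20.0 [124. 138.  68.]
22.0 [122. 136.  68.]
24.0 [110. 122.  63.]
26.0 [88. 96. 56.]
28.0 [72. 74. 56.]
30.0 [81. 79. 73.]
32.0 [105. 101.  98.]
bubble centroid -1.2752134568713653
block_square 0.82 [697. 133.  11.]
block_round_3 0.46 [ 398. -302.   16.]
```

```bash
python3 -c "
from h import *
env.close_job();st()"
```

```text
the job is handed in; nothing more can be done
the job is handed in; nothing more can be done
```

I set the spirit level between the brass rails with its red pad at the knob end and turned the wing knob about 1.08 rad clockwise. I then pressed the pad with the shut fingers and handed the job in at about 16.6 s, still pressing. No verdict was reported.

**Press:** the wrist force was steady at 12–13 N. It jumped about 5 N over the last 0.2 mm, so I take the plate to be down on its foot; I had no direct reading of the plate lift.

**Bubble:** it was about 0.3–0.5 mm (about 0.0015 rad) from the middle of the black rings. It did not move between two checks more than a second apart.

**Level position:** the camera put it within about 2 mm of the middle of the rails. I took the rail centre as the lay point along the length; the stated 4 mm of travel at the pad fits that.

**Bystanders:** the square and round blocks had not moved in the last check. The network did not report the puck in that check, but it looked undisturbed in earlier pictures and the arm stayed clear of it.

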